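# Touch off three gauges from shortest to tallest

### The arm

A 6-joint arm with a two-finger parallel gripper is mounted at the origin on the work surface. World frame = base frame: x ahead of the robot, y to its left, z up, the work surface at z = 0. Lengths are in m, angles in degrees, forces in N, time in s.
With the tool pointing down it reaches from about 0.25 to 0.725 m from the base axis. Payload 9.7 kg.
Tool frame: the origin (TCP) lies at the very end of the fingers, on their centre line; the grasp point (between the pads) lies 19 mm behind it (bot.hold_point_z is the distance from the TCP to the grasp point, in m); z points along the fingers, y is the line along which they close (so a half turn about z gives the same grasp; the last joint's range is limited). The gripper opens to 85 mm and grips with 20 to 120 N. Pads are 22 mm wide; open, the fingers measure 114 mm over their backs; the gripper's body (76 mm by 85 mm) begins 54 mm behind the grasp point. The pads swing forward as they close: fully open they stand 13 mm farther back than shut.
Start: joints at [-63.255, 4.979, 10.078, 95.1, 0, 90], TCP at [0.248, -0.491, 0.231] pointing down, gripper open.
Joint ranges: [-179.16, 179.16], [-48.56, 103.87], [-65.8, 70.77], [-126.05, 130.52], [-82.76, 87.17], [-180, 180]. Speed limits (degrees/s): [127.2, 127.2, 147.25, 180, 180, 180].

### API

Orientations are given as [roll, pitch, yaw] about the fixed x, y, z axes, in that order (R = Rz(yaw) Ry(pitch) Rx(roll)).
In Python, from workcell import bot gives the robot as it stands.
- The arm moves only by the tool play_rows, never from a script. Its argument "targets" is a list of rows, each an object with "grip": the closure in counts, from 0 (fully open) to 255 (shut); "linear": the shift along the world's x, y, z in cm, a list of three; "delta_rot": the turn, a rotation vector about the world's x, y, z in rad, a list of three. A call has 1 to 10 rows; each row is the pose to reach, as a shift and turn from the pose commanded when the call began; what a row does not reach only later rows make up. A row lasts 1/10 s, in which the tool goes at most 50 mm and 8.59 degrees, less where a joint would pass 70% of its speed; a pose out of reach is approached as far as the arm can. A call with a gripper value outside its range is refused whole. The fingers move at their own pace and stop on an object; "force" is the grip in N (left out, the last holds). Time passes only in rows, so rows that repeat a pose let the fingers close. It gives the time, the measured TCP pose, the force, the opening and the grip force at its end, in the units of the state.
- bot.get_obs(): the state, without advancing time (a new reading comes with each control period).
- bot.camera(name): name is "side" or "top"; returns a dict with "color" (420x560x3 uint8, red, green, blue), "range_z" (420x560 float32, m along the optical axis (not along the pixel's ray), 0 where there is no reading), "fov_y" (degrees; the focal length in pixels is half the picture's height over the tangent of half this angle, whatever the lens; pixels are square), "cx", "cy" (the principal point, pixels), "world_to_cam" (4x4, takes a point from world to camera coordinates). Camera axes: x right, y up, looking along -z (the intrinsics and any distortion apply to the point x, -y, -z); pixel columns grow to the right and rows downward; lengths in m; the calibration is good to about 2 mm. A picture is of the moment at which its call begins.
- bot.job_done(): hands the job in; it is judged then, once.
Trained networks look in a picture, given as the dict that the camera call returned (one of the last four; its "shot" number tells which), for a name from the list of things; names that differ only in an ending like _2 or _b are one class to them, and where a whole thing is asked for, a point or a joint stands for the part that bears it (a point fixed in the world has none). Each returns a list of dicts, best first, with "conf" (0 to 1); they miss things now and then, are a little off and sometimes report something else, mostly with a low value. They report only what shows in the picture. A call takes as long as a camera call.
- bot.search_frame(picture, target): "box" ([left, top, right, bottom] in pixels, round what is visible of it).
- bot.trace(picture, target): "pixels" (420x560 bool, what is visible of it) and "box" ([left, top, right, bottom] in pixels, round what is visible of it).
- bot.pinpoint(picture, target): "pixel" ([column, row] in pixels: a listed point, or the origin of a listed thing).
The state is a dict: "time": time; "q": joint angles; "qd": joint speeds; "joint_efforts": joint torques, N m; "ee_pos": TCP position; "tcp_rot": TCP orientation; "wrist_force": force on the tool from outside, world axes, zero at the start; "torque": the same for the moment, N m; "opening": finger opening in m; "grasp_force": force on a finger pad.
Only numpy, scipy, OpenCV 4.12 (cv2) and the standard library are available. Lean on these libraries where they do the work, as an engineer would, in place of code of your own. Each camera call takes 0.05 s, during which the arm holds its last target. There are 200 camera calls.

### The job

Touch off the three round dial gauges on the fixture plate in order, shortest first, then the middle one, then the tallest: with a fingertip press each gauge's top pad lightly, straight down to about half of its 12 mm travel and not onto its stop. The pads stay where you leave them. Do not grip, lift, shift or tip the gauges, and leave the bracket, ring, block and pillar where they are.

Things in the scene. Friction and masses are not known exactly. Their poses are not given: they have to be found in the camera images.
- gauge_short: The short touch-off gauge: a loose upright round dark steel body, 50 mm diameter (54 mm at the foot), 29 mm tall, with a small white dial on its +x side; its top pad brings it to 45 mm overall. It stands free on the flat aluminium fixture plate, whose top is 20 mm above the work surface. Origin: centre of its underside, z up.
- pad_short_top (a point): Centre of the upper face of the short gauge's pad, a flat level bright steel disc of 32 mm diameter; it moves down with the pad. At the start it is 45 mm above the gauge's underside and 16 mm above the gauge's body.
- pad_short (a joint): How far the short gauge's pad has been pushed straight down into its body, in m: 0 fully up (as at the start), 0.012 on its bottom stop. There is no spring: a steady friction of about 3 N resists it and it stays where it is left.
- gauge_middle: The middle touch-off gauge: a loose upright round dark steel body, 50 mm diameter (54 mm at the foot), 54 mm tall, with a small white dial on its +x side; its top pad brings it to 70 mm overall. It stands free on the flat aluminium fixture plate, whose top is 20 mm above the work surface. Origin: centre of its underside, z up.
- pad_middle_top (a point): Centre of the upper face of the middle gauge's pad, a flat level bright steel disc of 32 mm diameter; it moves down with the pad. At the start it is 70 mm above the gauge's underside and 16 mm above the gauge's body.
- pad_middle (a joint): How far the middle gauge's pad has been pushed straight down into its body, in m: 0 fully up (as at the start), 0.012 on its bottom stop. There is no spring: a steady friction of about 3 N resists it and it stays where it is left.
- gauge_tall: The tall touch-off gauge: a loose upright round dark steel body, 50 mm diameter (54 mm at the foot), 79 mm tall, with a small white dial on its +x side; its top pad brings it to 95 mm overall. It stands free on the flat aluminium fixture plate, whose top is 20 mm above the work surface. Origin: centre of its underside, z up.
- pad_tall_top (a point): Centre of the upper face of the tall gauge's pad, a flat level bright steel disc of 32 mm diameter; it moves down with the pad. At the start it is 95 mm above the gauge's underside and 16 mm above the gauge's body.
- pad_tall (a joint): How far the tall gauge's pad has been pushed straight down into its body, in m: 0 fully up (as at the start), 0.012 on its bottom stop. There is no spring: a steady friction of about 3 N resists it and it stays where it is left.
- bracket: Bystander: dark sheet-steel angle bracket, loose, 240 mm along its y, foot 70 mm along its x and 5 mm thick, upright flange 60 mm tall on its +x edge. Origin: centre of its underside.
- ring_gauge: Bystander: plain steel ring gauge lying flat, loose, 56 mm outside, 28 mm bore, 22 mm tall. Origin: centre of its underside.
- gauge_block: Bystander: plain steel block, loose, 30 x 35 x 25 mm tall. Origin: centre of its underside.
- standoff: Bystander: dark steel pillar, loose, 24 mm diameter, 60 mm tall, standing. Origin: centre of its underside.
- plate: Fixed aluminium fixture plate, 500 mm along x, 800 mm along y, 20 mm thick, on which everything stands. Origin: centre of its underside. Its threaded inserts are flush.

How it is judged:
By the outcome, as a careful person would: the job done as asked, in the order asked, and still so for the second after the job is handed in, with the robot touching nothing.
It also fails if it takes over 45 s, if anything falls off the work surface, if the arm or the gripper's body presses on something with over 40 N, if the wrist force passes 120 N, or if a joint passes its speed limit or range.

## Working session

There is one attempt and no reset: what is moved stays moved. The work goes in short steps, Python scripts to look and compute and a tool call to move; the robot and the scene stay as the last step left them, time stands still between calls to the robot, and variables do not carry over. Pictures are saved under pics/ and viewed, at most 10 in all, crops included, and the job is handed in when it is done.

Besides the shell and the picture viewer there is one more tool, called after "Call:" by a JSON object that holds its "op" and its "data", one argument or row to a line. play_rows: Moves the arm, as the interface text tells. Its arguments: {"type":"object","properties":{"targets":{"type":"array","items":{"type":"object","properties":{"grip":{"type":"number"},"linear":{"type":"array","items":{"type":"number"}},"delta_rot":{"type":"array","items":{"type":"number"}}}}},"force":{"type":"number"}},"required":["targets"]}

```bash
mkdir -p pics
cat > h.py <<'E'
import numpy as np, cv2
from workcell import bot
def pts(p):
    d=p["range_z"]; H,W=d.shape
    f=H/2/np.tan(np.radians(p["fov_y"]/2))
    u,v=np.meshgrid(np.arange(W),np.arange(H))
    P=np.stack([(u-p["cx"])/f*d,-(v-p["cy"])/f*d,-d,np.ones_like(d)],-1)
    w=P@np.linalg.inv(p["world_to_cam"]).T
    w[d==0]=np.nan
    return w[...,:3]
E
python3 - <<'E'
from h import *
for n in("top","side"):
    p=bot.camera(n); cv2.imwrite(f"pics/{n}0.png",p["color"][...,::-1])
    print(n,[k for k in p],p["fov_y"],p["cx"],p["cy"],p.get("distortion"),np.round(np.linalg.inv(p["world_to_cam"])[:3,3],3))
    w=pts(p)
    for t in("short","middle","tall"):
        for r in bot.trace(p,"pad_%s_top"%t)[:2]:
            q=w[r["pixels"]]; print(t,"trace",round(r["conf"],2),np.round(r["box"]),np.round(np.nanmedian(q,0),4),np.round(np.nanpercentile(q[:,2],95),4))
        for r in bot.pinpoint(p,"pad_%s_top"%t)[:2]:
            c,rr=np.round(r["pixel"]).astype(int); print(t,"pin",round(r["conf"],2),c,rr,np.round(w[rr,c],4))
print(bot.get_obs())
E
```

```text
top ['color', 'range_z', 'fov_y', 'cx', 'cy', 'world_to_cam', 'shot'] 50.10714592762882 287.76697378436415 209.99063624033474 None [0.411 0.018 0.964]
short trace 0.45 [263. 202. 278. 219.] [0.603  0.0276 0.0649] 0.0675
short pin 0.71 271 207 [0.6071 0.0275 0.0649]
middle trace 0.49 [390. 226. 406. 241.] [ 0.5166 -0.2148  0.0898] 0.0926
middle pin 0.45 397 232 [ 0.5157 -0.2113  0.0874]
tall trace 0.6 [151. 263. 166. 279.] [0.5052 0.2512 0.1152] 0.1178
tall pin 0.68 280 225 [0.5757 0.0145 0.0172]
tall pin 0.65 162 273 [0.5009 0.2473 0.114 ]
side ['color', 'range_z', 'fov_y', 'cx', 'cy', 'world_to_cam', 'shot'] 50.644974606181165 284.90769598321316 214.14769193599886 None [0.522 0.653 0.497]
short trace 0.76 [268. 234. 285. 252.] [0.6009 0.0317 0.063 ] 0.0641
short pin 0.55 278 241 [0.5969 0.0223 0.0631]
short pin 0.41 274 263 [0.6015 0.0516 0.0376]
middle trace 0.54 [322. 166. 337. 180.] [ 0.5148 -0.2094  0.0878] 0.0892
middle trace 0.38 [378. 260. 414. 289.] [0.4026 0.0741 0.0383] 0.0412
middle pin 0.43 327 165 [ 0.5135 -0.4385 -0.0025]
tall trace 0.6 [311. 304. 353. 390.] [0.5037 0.2682 0.0793] 0.1138
tall trace 0.58 [323. 306. 349. 332.] [0.5041 0.2538 0.1135] 0.1146
tall pin 0.55 336 314 [0.5017 0.2478 0.1134]
{'time': 0.7, 'q': array([-6.32540367e+01,  4.97649773e+00,  1.00795017e+01,  9.50994882e+01,
        2.16369349e-03,  9.00012211e+01]), 'qd': array([-0.00918367,  0.08111983, -0.07038121, -0.00260124,  0.0468972 ,
        0.05819897]), 'joint_efforts': array([ 9.07188169e-04, -5.19965601e+01,  4.64781010e+01,  1.35710237e-03,
       -1.25269838e-05, -2.09569194e-06]), 'ee_pos': array([ 0.24752983, -0.49115237,  0.23131875]), 'tcp_rot': array([ 1.79996484e+02, -2.16376841e-03,  2.67447423e+01]), 'wrist_force': array([ 0.07857927, -0.06598757,  0.13864643]), 'torque': array([ 0.02272282, -0.00589737, -0.01809196]), 'grasp_force': 0.0, 'opening': 0.08525064088522631}
```

View pics/top0.png

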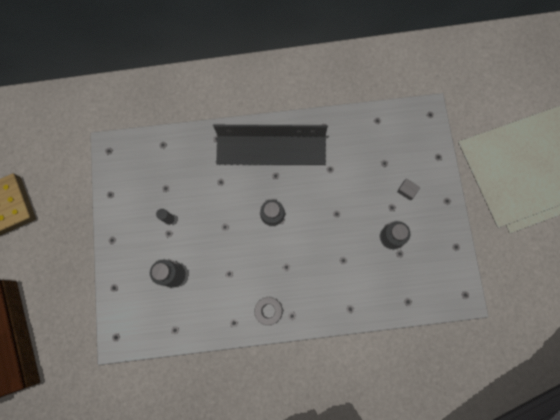

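View pics/side0.png

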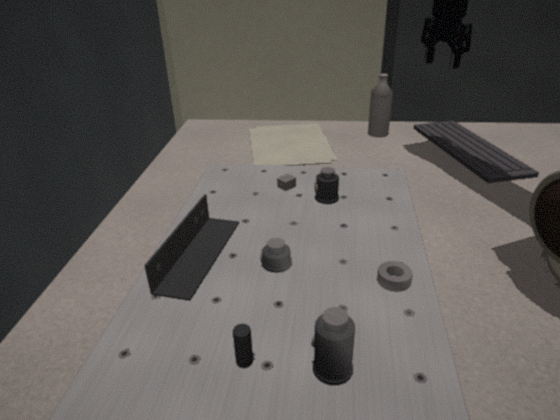

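The top view shows the short gauge at about (272,211), the middle at (397,232) and the tall at (161,272). The side view agrees with it to about 5 mm, and the pad heights match 0.065, 0.090 and 0.115. I'll close the fingers and move over the short gauge.

Call:
{"op": "play_rows", "data": {
  "targets": [
    {"grip": 255, "linear": [35.5, 52, -5], "delta_rot": [0, 0, 1.15]},
    {"grip": 255, "linear": [35.5, 52, -5], "delta_rot": [0, 0, 1.15]},
    {"grip": 255, "linear": [35.5, 52, -5], "delta_rot": [0, 0, 1.15]},
    {"grip": 255, "linear": [35.5, 52, -5], "delta_rot": [0, 0, 1.15]},
    {"grip": 255, "linear": [35.5, 52, -5], "delta_rot": [0, 0, 1.15]},
    {"grip": 255, "linear": [35.5, 52, -5], "delta_rot": [0, 0, 1.15]},
    {"grip": 255, "linear": [35.5, 52, -5], "delta_rot": [0, 0, 1.15]},
    {"grip": 255, "linear": [35.5, 52, -5], "delta_rot": [0, 0, 1.15]},
    {"grip": 255, "linear": [35.5, 52, -5], "delta_rot": [0, 0, 1.15]},
    {"grip": 255, "linear": [35.5, 52, -5], "delta_rot": [0, 0, 1.15]}
  ]
}}

```text
time: 1.7
ee_pos: [0.5294, -0.0775, 0.1918]
tcp_rot: [180.0, 0.0, 92.7]
wrist_force: [0.9, -1.2, 0.6]
opening: -0.0001
grasp_force: 0.0
```

```bash
python3 -c "
from h import *
o=bot.get_obs();print(o['time'],o['q'].round(2),o['ee_pos'].round(4),o['tcp_rot'].round(2),o['wrist_force'].round(2),o['opening'])"
```

```text
1.7 [-8.33  2.23  2.8  90.53 -0.   79.02] [ 0.5294 -0.0775  0.1918] [1.7996e+02 1.0000e-02 9.2650e+01] [ 0.89 -1.24  0.61] -9.961055301064345e-05
```

Call:
{"op": "play_rows", "data": {
  "targets": [
    {"grip": 255, "linear": [7, 10.2, -4]},
    {"grip": 255, "linear": [7, 10.2, -4]},
    {"grip": 255, "linear": [7, 10.2, -4]},
    {"grip": 255, "linear": [7, 10.2, -4]},
    {"grip": 255, "linear": [7, 10.2, -4]},
    {"grip": 255, "linear": [7, 10.2, -4]}
  ]
}}

```text
validation failed for argument at $.ta...
```

Run:
```python
from h import *
o=bot.get_obs();print(o['time'],o['q'].round(2),o['ee_pos'].round(4),o['tcp_rot'].round(2),o['wrist_force'].round(2))
p=bot.camera("side"); cv2.imwrite("pics/s1.png",cv2.resize(p["color"][100:310,140:420,::-1],None,fx=2.5,fy=2.5))
```

```text
1.7 [-8.33  2.23  2.8  90.53 -0.   79.02] [ 0.5294 -0.0775  0.1918] [1.7996e+02 1.0000e-02 9.2650e+01] [ 0.89 -1.24  0.61]
```

View pics/s1.png

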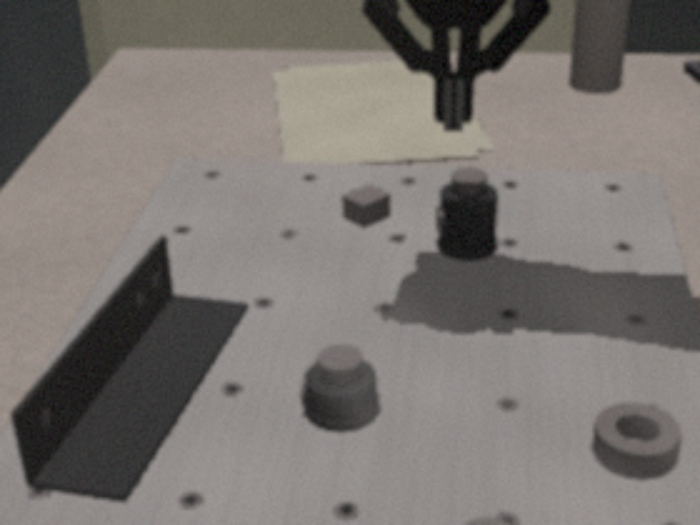

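The move was refused because `delta_rot` is needed in every row. The picture shows the shut fingers at crop (455,125), with the short pad free at (341,360).

Call:
{"op": "play_rows", "data": {
  "targets": [
    {"grip": 255, "linear": [7, 10.2, -4], "delta_rot": [0, 0, 0]},
    {"grip": 255, "linear": [7, 10.2, -4], "delta_rot": [0, 0, 0]},
    {"grip": 255, "linear": [7, 10.2, -4], "delta_rot": [0, 0, 0]},
    {"grip": 255, "linear": [7, 10.2, -4], "delta_rot": [0, 0, 0]},
    {"grip": 255, "linear": [7, 10.2, -4], "delta_rot": [0, 0, 0]},
    {"grip": 255, "linear": [7, 10.2, -4], "delta_rot": [0, 0, 0]}
  ]
}}

```text
time: 2.35
ee_pos: [0.5983, 0.0217, 0.1523]
tcp_rot: [180.0, 0.0, 92.6]
wrist_force: [-0.5, -0.3, 0.4]
opening: -0.0003
grasp_force: 0.0
```

Run:
```python
from h import *
o=bot.get_obs();print(o['time'],o['q'].round(2),o['ee_pos'].round(4),o['tcp_rot'].round(2),o['wrist_force'].round(2))
```

```text
2.35 [ 2.080e+00  1.078e+01  7.780e+00  8.697e+01 -1.000e-02  8.949e+01] [0.5983 0.0217 0.1523] [1.7997e+02 1.0000e-02 9.2600e+01] [-0.47 -0.25  0.4 ]
```

Call:
{"op": "play_rows", "data": {
  "targets": [
    {"grip": 255, "linear": [0.4, 0.7, -2], "delta_rot": [0, 0, 0]},
    {"grip": 255, "linear": [0.4, 0.7, -5], "delta_rot": [0, 0, 0]},
    {"grip": 255, "linear": [0.4, 0.7, -7], "delta_rot": [0, 0, 0]},
    {"grip": 255, "linear": [0.4, 0.7, -7.7], "delta_rot": [0, 0, 0]},
    {"grip": 255, "linear": [0.4, 0.7, -7.7], "delta_rot": [0, 0, 0]},
    {"grip": 255, "linear": [0.4, 0.7, -7.7], "delta_rot": [0, 0, 0]},
    {"grip": 255, "linear": [0.4, 0.7, -7.7], "delta_rot": [0, 0, 0]}
  ]
}}

```text
time: 3.05
ee_pos: [0.6033, 0.0293, 0.0764]
tcp_rot: [179.9, 0.0, 92.6]
wrist_force: [-0.4, 0.5, -0.0]
opening: 0.0
grasp_force: 0.0
```

Run:
```python
from h import *
o=bot.get_obs();print(o['time'],o['ee_pos'].round(4),o['tcp_rot'].round(2),o['wrist_force'].round(2))
for n,(a,b,c,d) in {"side":(180,300,210,350),"top":(150,270,200,340)}.items():
    p=bot.camera(n); im=cv2.resize(p["color"][a:b,c:d,::-1],None,fx=3,fy=3)
    globals()[n]=im
cv2.imwrite("pics/s2.png",np.hstack([side,top])[:600,:])
```

```text
3.05 [0.6033 0.0293 0.0764] [179.86   0.    92.61] [-0.43  0.48 -0.01]
```

```bash
python3 -c "
import cv2;print(cv2.imread('pics/s2.png').shape)
im=cv2.imread('pics/s2.png');s=min(1,800/im.shape[1]);cv2.imwrite('pics/s2b.png',cv2.resize(im,None,fx=s,fy=s))"
```

```text
(360, 840, 3)
```

View pics/s2b.png

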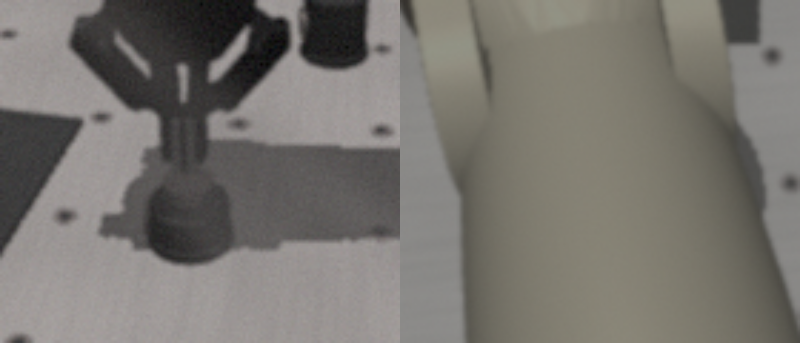

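The fingers sit over the short pad at crop (184,160), about 2–3 mm towards +x. I'll correct that and lower to just above it.

Call:
{"op": "play_rows", "data": {
  "targets": [
    {"grip": 255, "linear": [-0.2, 0, -0.5], "delta_rot": [0, 0, 0]},
    {"grip": 255, "linear": [-0.2, 0, -0.9], "delta_rot": [0, 0, 0]},
    {"grip": 255, "linear": [-0.2, 0, -0.9], "delta_rot": [0, 0, 0]},
    {"grip": 255, "linear": [-0.2, 0, -0.9], "delta_rot": [0, 0, 0]},
    {"grip": 255, "linear": [-0.2, 0, -0.9], "delta_rot": [0, 0, 0]}
  ]
}}

```text
time: 3.65
ee_pos: [0.6005, 0.0295, 0.0657]
tcp_rot: [-180.0, -0.0, 92.6]
wrist_force: [0.1, -0.3, 0.5]
opening: 0.0003
grasp_force: 0.0
```

Run:
```python
from h import *
o=bot.get_obs();print(o['time'],o['ee_pos'].round(4),o['tcp_rot'].round(2),o['wrist_force'].round(2))
```

```text
3.65 [0.6005 0.0295 0.0657] [-179.99   -0.     92.64] [ 0.1  -0.26  0.47]
```

Call:
{"op": "play_rows", "data": {
  "targets": [
    {"grip": 255, "linear": [0, 0, -0.1], "delta_rot": [0, 0, 0]},
    {"grip": 255, "linear": [0, 0, -0.2], "delta_rot": [0, 0, 0]},
    {"grip": 255, "linear": [0, 0, -0.3], "delta_rot": [0, 0, 0]}
  ]
}}

```text
time: 3.95
ee_pos: [0.6007, 0.0295, 0.063]
tcp_rot: [180.0, -0.0, 92.6]
wrist_force: [-0.4, -0.6, 3.0]
opening: 0.0001
grasp_force: 1.4
```

Contact at the expected height (3 N). 4 mm more to z ≈ 0.059.

Call:
{"op": "play_rows", "data": {
  "targets": [
    {"grip": 255, "linear": [0, 0, -0.1], "delta_rot": [0, 0, 0]},
    {"grip": 255, "linear": [0, 0, -0.2], "delta_rot": [0, 0, 0]},
    {"grip": 255, "linear": [0, 0, -0.3], "delta_rot": [0, 0, 0]},
    {"grip": 255, "linear": [0, 0, -0.4], "delta_rot": [0, 0, 0]},
    {"grip": 255, "linear": [0, 0, -0.4], "delta_rot": [0, 0, 0]},
    {"grip": 255, "linear": [0, 0, -0.4], "delta_rot": [0, 0, 0]}
  ]
}}

```text
time: 4.55
ee_pos: [0.6005, 0.0295, 0.0585]
tcp_rot: [-180.0, 0.0, 92.6]
wrist_force: [0.4, -0.3, 1.5]
opening: -0.0
grasp_force: 0.5
```

Run:
```python
from h import *
o=bot.get_obs();print(o['time'],o['ee_pos'].round(4),o['tcp_rot'].round(2),o['wrist_force'].round(2))
```

```text
4.55 [0.6005 0.0295 0.0585] [-179.99    0.     92.64] [ 0.39 -0.27  1.48]
```

Short pad is at about 6.5 mm. I'll lift straight up, then go over the middle gauge.

Call:
{"op": "play_rows", "data": {
  "targets": [
    {"grip": 255, "linear": [0, 0, 0], "delta_rot": [0, 0, 0]},
    {"grip": 255, "linear": [0, 0, 2], "delta_rot": [0, 0, 0]},
    {"grip": 255, "linear": [0, 0, 7], "delta_rot": [0, 0, 0]},
    {"grip": 255, "linear": [-2, -5, 9], "delta_rot": [0, 0, -0.1]},
    {"grip": 255, "linear": [-8.5, -24.2, 9], "delta_rot": [0, 0, -0.45]},
    {"grip": 255, "linear": [-8.5, -24.2, 9], "delta_rot": [0, 0, -0.45]},
    {"grip": 255, "linear": [-8.5, -24.2, 9], "delta_rot": [0, 0, -0.45]},
    {"grip": 255, "linear": [-8.5, -24.2, 9], "delta_rot": [0, 0, -0.45]},
    {"grip": 255, "linear": [-8.5, -24.2, 9], "delta_rot": [0, 0, -0.45]},
    {"grip": 255, "linear": [-8.5, -24.2, 9], "delta_rot": [0, 0, -0.45]}
  ]
}}

```text
time: 5.55
ee_pos: [0.5148, -0.214, 0.1485]
tcp_rot: [-180.0, 0.0, 66.7]
wrist_force: [-0.2, -0.4, -0.1]
opening: -0.0
grasp_force: 0.0
```

Run:
```python
from h import *
o=bot.get_obs();print(o['time'],o['ee_pos'].round(4),o['tcp_rot'].round(2),o['wrist_force'].round(2))
p=bot.camera("top");w=pts(p)
for n in("short","middle"):
    for r in bot.trace(p,f"pad_{n}_top")[:1]: print(n,r["conf"],r["box"],np.nanmedian(w[r["pixels"]],0).round(4))
p=bot.camera("side");w=pts(p)
r=bot.trace(p,"pad_short_top")[:1]
if r: print(r[0]["conf"],r[0]["box"],np.nanmedian(w[r[0]["pixels"]],0).round(4))
```

```text
5.55 [ 0.5148 -0.214   0.1485] [-179.97    0.     66.68] [-0.21 -0.37 -0.06]
short 0.62 [264.0, 204.0, 276.4, 217.4] [0.6026 0.0288 0.0584]
middle 0.48 [390.7, 222.9, 400.3, 240.2] [ 0.5161 -0.2094  0.0891]
0.61 [266.6, 238.4, 287.5, 254.2] [0.601  0.0296 0.0565]
```

Both cameras confirm the short pad went down 6.5 mm. Now I'll lower over the middle one.

Call:
{"op": "play_rows", "data": {
  "targets": [
    {"grip": 255, "linear": [0.1, 0.2, -2], "delta_rot": [0, 0, 0]},
    {"grip": 255, "linear": [0.1, 0.2, -4], "delta_rot": [0, 0, 0]},
    {"grip": 255, "linear": [0.1, 0.2, -4.8], "delta_rot": [0, 0, 0]},
    {"grip": 255, "linear": [0.1, 0.2, -4.8], "delta_rot": [0, 0, 0]},
    {"grip": 255, "linear": [0.1, 0.2, -4.8], "delta_rot": [0, 0, 0]},
    {"grip": 255, "linear": [0.1, 0.2, -4.8], "delta_rot": [0, 0, 0]}
  ]
}}

```text
time: 6.4
ee_pos: [0.5171, -0.2105, 0.1019]
tcp_rot: [179.9, 0.0, 66.9]
wrist_force: [-0.2, 0.4, 0.0]
opening: -0.0001
grasp_force: 0.0
```

Run:
```python
from h import *
o=bot.get_obs();print(o['time'],o['ee_pos'].round(4),o['tcp_rot'].round(2),o['wrist_force'].round(2))
p=bot.camera("side"); cv2.imwrite("pics/s3.png",cv2.resize(p["color"][120:220,270:390,::-1],None,fx=5,fy=5))
```

```text
6.4 [ 0.5171 -0.2105  0.1019] [179.91   0.    66.87] [-0.18  0.39  0.04]
```

View pics/s3.png

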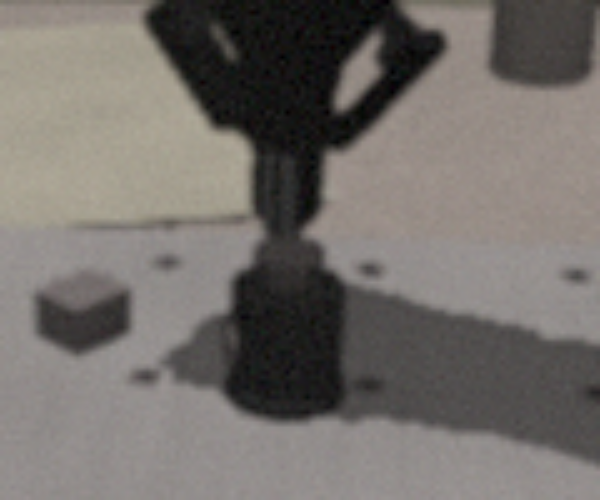

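The fingers are centred at crop (286,215) over the middle pad at (289,255), clear of the block.

Call:
{"op": "play_rows", "data": {
  "targets": [
    {"grip": 255, "linear": [-0.1, -0.1, -0.4], "delta_rot": [0, 0, 0]},
    {"grip": 255, "linear": [-0.1, -0.1, -0.8], "delta_rot": [0, 0, 0]},
    {"grip": 255, "linear": [-0.1, -0.1, -0.8], "delta_rot": [0, 0, 0]},
    {"grip": 255, "linear": [-0.1, -0.1, -0.8], "delta_rot": [0, 0, 0]},
    {"grip": 255, "linear": [-0.1, -0.1, -0.8], "delta_rot": [0, 0, 0]}
  ]
}}

```text
time: 6.95
ee_pos: [0.5155, -0.2116, 0.0928]
tcp_rot: [180.0, 0.0, 66.8]
wrist_force: [0.5, 0.0, -1.1]
opening: -0.0
grasp_force: 0.0
```

Next to z ≈ 0.088, where contact is due at 0.090.

Call:
{"op": "play_rows", "data": {
  "targets": [
    {"grip": 255, "linear": [0, 0, -0.1], "delta_rot": [0, 0, 0]},
    {"grip": 255, "linear": [0, 0, -0.2], "delta_rot": [0, 0, 0]},
    {"grip": 255, "linear": [0, 0, -0.3], "delta_rot": [0, 0, 0]},
    {"grip": 255, "linear": [0, 0, -0.4], "delta_rot": [0, 0, 0]},
    {"grip": 255, "linear": [0, 0, -0.5], "delta_rot": [0, 0, 0]}
  ]
}}

```text
time: 7.45
ee_pos: [0.5156, -0.2115, 0.0879]
tcp_rot: [180.0, -0.0, 66.9]
wrist_force: [-1.2, 1.3, 2.8]
opening: -0.0002
grasp_force: 1.4
```

Call:
{"op": "play_rows", "data": {
  "targets": [
    {"grip": 255, "linear": [0, 0, -0.1], "delta_rot": [0, 0, 0]},
    {"grip": 255, "linear": [0, 0, -0.2], "delta_rot": [0, 0, 0]},
    {"grip": 255, "linear": [0, 0, -0.3], "delta_rot": [0, 0, 0]},
    {"grip": 255, "linear": [0, 0, -0.4], "delta_rot": [0, 0, 0]},
    {"grip": 255, "linear": [0, 0, -0.4], "delta_rot": [0, 0, 0]},
    {"grip": 255, "linear": [0, 0, -0.4], "delta_rot": [0, 0, 0]}
  ]
}}

```text
time: 8.05
ee_pos: [0.5155, -0.2115, 0.0835]
tcp_rot: [-180.0, 0.0, 66.9]
wrist_force: [0.0, 1.2, 1.1]
opening: 0.0003
grasp_force: 0.3
```

Middle pad is at about 6.5 mm. Lift, then to the tall one, keeping z at 0.165 or more.

Call:
{"op": "play_rows", "data": {
  "targets": [
    {"grip": 255, "linear": [0, 0, 0], "delta_rot": [0, 0, 0]},
    {"grip": 255, "linear": [0, 0, 2], "delta_rot": [0, 0, 0]},
    {"grip": 255, "linear": [0, 0, 7], "delta_rot": [0, 0, 0]},
    {"grip": 255, "linear": [0, 3, 9], "delta_rot": [0, 0, 0.1]},
    {"grip": 255, "linear": [-1.1, 46.3, 9], "delta_rot": [0, 0, 0.86]},
    {"grip": 255, "linear": [-1.1, 46.3, 9], "delta_rot": [0, 0, 0.86]},
    {"grip": 255, "linear": [-1.1, 46.3, 9], "delta_rot": [0, 0, 0.86]},
    {"grip": 255, "linear": [-1.1, 46.3, 9], "delta_rot": [0, 0, 0.86]},
    {"grip": 255, "linear": [-1.1, 46.3, 9], "delta_rot": [0, 0, 0.86]},
    {"grip": 255, "linear": [-1.1, 46.3, 9], "delta_rot": [0, 0, 0.86]}
  ]
}}

```text
time: 9.05
ee_pos: [0.5074, 0.1203, 0.1737]
tcp_rot: [180.0, 0.0, 116.4]
wrist_force: [1.7, -0.0, -0.2]
opening: -0.0002
grasp_force: 0.0
```

Call:
{"op": "play_rows", "data": {
  "targets": [
    {"grip": 255, "linear": [-0.3, 11, 0], "delta_rot": [0, 0, 0]},
    {"grip": 255, "linear": [-0.3, 11, 0], "delta_rot": [0, 0, 0]},
    {"grip": 255, "linear": [-0.3, 11, 0], "delta_rot": [0, 0, 0]},
    {"grip": 255, "linear": [-0.3, 11, 0], "delta_rot": [0, 0, 0]},
    {"grip": 255, "linear": [-0.3, 11, 0], "delta_rot": [0, 0, 0]},
    {"grip": 255, "linear": [-0.3, 11, 0], "delta_rot": [0, 0, 0]}
  ]
}}

```text
time: 9.65
ee_pos: [0.5051, 0.227, 0.1738]
tcp_rot: [-180.0, 0.0, 116.0]
wrist_force: [0.1, 0.8, -0.0]
opening: 0.0
grasp_force: 0.0
```

Run:
```python
from h import *
o=bot.get_obs();print(o['time'],o['q'].round(1),o['ee_pos'].round(4),o['tcp_rot'].round(2),o['wrist_force'].round(2))
for n in("top","side"):
  p=bot.camera(n);w=pts(p)
  for t in("middle","tall"):
    for r in bot.trace(p,f"pad_{t}_top")[:1]: print(n,t,r["conf"],r["box"],np.nanmedian(w[r["pixels"]],0).round(4))
```

```text
9.65 [24.2  4.7  3.4 88.7 -0.  88.2] [0.5051 0.227  0.1738] [-1.7999e+02  1.0000e-02  1.1603e+02] [ 0.09  0.77 -0.  ]
top middle 0.66 [387.4, 223.4, 402.7, 241.1] [ 0.5161 -0.2155  0.0828]
side middle 0.73 [380.6, 262.4, 412.7, 291.9] [0.4024 0.0757 0.0383]
side tall 0.92 [322.9, 306.4, 349.4, 331.3] [0.503  0.2542 0.1134]
```

Call:
{"op": "play_rows", "data": {
  "targets": [
    {"grip": 255, "linear": [-0.1, 2.5, 0], "delta_rot": [0, 0, 0]},
    {"grip": 255, "linear": [-0.1, 2.5, -2], "delta_rot": [0, 0, 0]},
    {"grip": 255, "linear": [-0.1, 2.5, -4], "delta_rot": [0, 0, 0]},
    {"grip": 255, "linear": [-0.1, 2.5, -4.8], "delta_rot": [0, 0, 0]},
    {"grip": 255, "linear": [-0.1, 2.5, -4.8], "delta_rot": [0, 0, 0]},
    {"grip": 255, "linear": [-0.1, 2.5, -4.8], "delta_rot": [0, 0, 0]},
    {"grip": 255, "linear": [-0.1, 2.5, -4.8], "delta_rot": [0, 0, 0]}
  ]
}}

```text
time: 10.65
ee_pos: [0.5044, 0.2535, 0.1269]
tcp_rot: [179.9, 0.0, 116.1]
wrist_force: [0.0, -0.2, 1.0]
opening: -0.0001
grasp_force: 0.0
```

Run:
```python
from h import *
o=bot.get_obs();print(o['time'],o['ee_pos'].round(4),o['tcp_rot'].round(2),o['wrist_force'].round(2))
p=bot.camera("side"); cv2.imwrite("pics/s4.png",cv2.resize(p["color"][230:410,230:450,::-1],None,fx=3,fy=3))
```

```text
10.65 [0.5044 0.2535 0.1269] [179.91   0.   116.11] [ 0.04 -0.15  0.98]
```

View pics/s4.png

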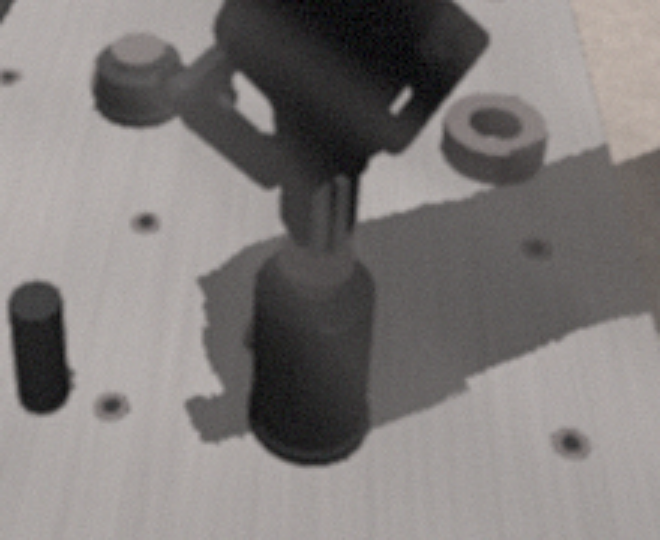

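The fingers are at crop (318,240), centred over the tall pad at (316,265). The standoff is well clear.

Call:
{"op": "play_rows", "data": {
  "targets": [
    {"grip": 255, "linear": [0, -0.1, -0.4], "delta_rot": [0, 0, 0]},
    {"grip": 255, "linear": [0, -0.1, -0.8], "delta_rot": [0, 0, 0]},
    {"grip": 255, "linear": [0, -0.1, -0.8], "delta_rot": [0, 0, 0]},
    {"grip": 255, "linear": [0, -0.1, -0.8], "delta_rot": [0, 0, 0]},
    {"grip": 255, "linear": [0, -0.1, -0.8], "delta_rot": [0, 0, 0]}
  ]
}}

```text
time: 11.2
ee_pos: [0.5039, 0.2524, 0.1178]
tcp_rot: [180.0, 0.0, 116.1]
wrist_force: [-0.5, -0.1, 0.2]
opening: -0.0001
grasp_force: 0.0
```

Call:
{"op": "play_rows", "data": {
  "targets": [
    {"grip": 255, "linear": [0, 0, -0.1], "delta_rot": [0, 0, 0]},
    {"grip": 255, "linear": [0, 0, -0.2], "delta_rot": [0, 0, 0]},
    {"grip": 255, "linear": [0, 0, -0.3], "delta_rot": [0, 0, 0]},
    {"grip": 255, "linear": [0, 0, -0.4], "delta_rot": [0, 0, 0]},
    {"grip": 255, "linear": [0, 0, -0.5], "delta_rot": [0, 0, 0]}
  ]
}}

```text
time: 11.7
ee_pos: [0.504, 0.2524, 0.1129]
tcp_rot: [180.0, -0.0, 116.1]
wrist_force: [-1.4, -0.1, 2.4]
opening: -0.0001
grasp_force: 1.4
```

Call:
{"op": "play_rows", "data": {
  "targets": [
    {"grip": 255, "linear": [0, 0, -0.1], "delta_rot": [0, 0, 0]},
    {"grip": 255, "linear": [0, 0, -0.2], "delta_rot": [0, 0, 0]},
    {"grip": 255, "linear": [0, 0, -0.3], "delta_rot": [0, 0, 0]},
    {"grip": 255, "linear": [0, 0, -0.4], "delta_rot": [0, 0, 0]},
    {"grip": 255, "linear": [0, 0, -0.4], "delta_rot": [0, 0, 0]},
    {"grip": 255, "linear": [0, 0, -0.4], "delta_rot": [0, 0, 0]}
  ]
}}

```text
time: 12.3
ee_pos: [0.5039, 0.2524, 0.1085]
tcp_rot: [-180.0, 0.0, 116.1]
wrist_force: [-0.3, 0.5, 0.7]
opening: -0.0001
grasp_force: 0.3
```

Call:
{"op": "play_rows", "data": {
  "targets": [
    {"grip": 255, "linear": [0, 0, 0], "delta_rot": [0, 0, 0]},
    {"grip": 255, "linear": [0, 0, 2], "delta_rot": [0, 0, 0]},
    {"grip": 255, "linear": [0, 0, 6], "delta_rot": [0, 0, 0]},
    {"grip": 255, "linear": [0, 0, 10], "delta_rot": [0, 0, 0]},
    {"grip": 255, "linear": [-3, -8, 12], "delta_rot": [0, 0, 0]},
    {"grip": 255, "linear": [-5, -12, 12], "delta_rot": [0, 0, 0]},
    {"grip": 255, "linear": [-5, -12, 12], "delta_rot": [0, 0, 0]},
    {"grip": 255, "linear": [-5, -12, 12], "delta_rot": [0, 0, 0]},
    {"grip": 255, "linear": [-5, -12, 12], "delta_rot": [0, 0, 0]}
  ]
}}

```text
time: 13.2
ee_pos: [0.454, 0.132, 0.229]
tcp_rot: [179.9, 0.0, 116.0]
wrist_force: [0.6, -0.1, 0.5]
opening: 0.0
grasp_force: 0.0
```

Run:
```python
from h import *
o=bot.get_obs();print(o['time'],o['ee_pos'].round(4),o['qd'].round(1))
for n in("top","side"):
  p=bot.camera(n);w=pts(p); cv2.imwrite(f"pics/{n}_end.png",p["color"][...,::-1])
  for t in("short","middle","tall"):
    for r in bot.trace(p,f"pad_{t}_top")[:2]: print(n,t,round(r["conf"],2),np.round(r["box"]),np.nanmedian(w[r["pixels"]],0).round(4))
```

```text
13.2 [0.454 0.132 0.229] [ 1.4  1.6  0.5 -0.4  0.1  0.2]
top short 0.57 [262. 201. 279. 217.] [0.603  0.0283 0.0583]
top middle 0.68 [392. 225. 405. 242.] [ 0.5168 -0.2151  0.0829]
top tall 0.58 [ 88.  94. 489. 346.] [ 0.5799 -0.1008  0.0199]
top tall 0.53 [260. 204. 280. 218.] [0.6028 0.0282 0.0583]
side short 0.45 [263. 238. 283. 252.] [0.6015 0.0298 0.0566]
side middle 0.66 [319. 168. 336. 180.] [ 0.5145 -0.2125  0.0809]
side tall 0.78 [321. 310. 348. 331.] [0.5028 0.2532 0.1071]
side tall 0.35 [277. 173. 294. 188.] [ 0.6067 -0.258   0.0371]
```

View pics/side_end.png

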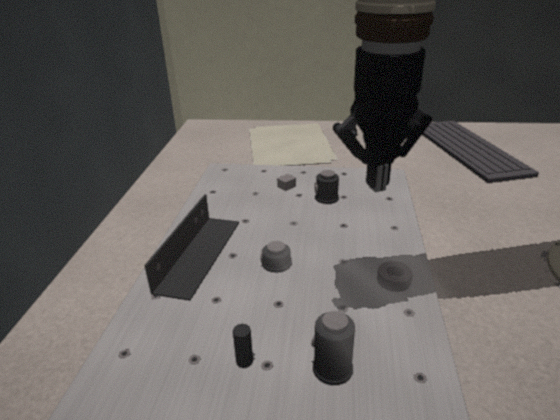

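The three gauges, at (277,255), (327,185) and (334,345), stand where they did, with every pad about 6.5 mm down. The bystanders haven't moved and the arm is clear.

```bash
python3 -c "
from workcell import bot
print(bot.job_done())"
```

```text
the job is handed in; nothing more can be done
None
```

I pressed the short, middle and tall gauge pads in that order, each to about 6.5 mm of its 12 mm travel. The gauges and the other parts stayed where they were, and I handed the job in at about 13 s with the arm clear of everything.

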